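Make up two service kits at the parts counter

TASK

Make up two service kits from the stock on the shop counter, every part set down without dropping it, standing upright on the tray's floor, wholly inside its compartment. Three-compartment tray: the brass union in the small end compartment, the wide bearing in the middle one, the tall oil filter in the other end one; two-compartment tray: the narrow bearing in the shorter compartment, the short oil filter in the longer one. Leave the plastic flask standing where it is.

Things in the scene. Friction and masses are not known exactly. Their poses are not given: they have to be found in the camera images.
- tall_filter_mid (a point): The taller of two white spin-on oil filters, a can 60 mm in diameter and 85 mm high with a grey-fluted domed top (the top 12 mm narrows), standing on the counter. The point is at its centre, 42.5 mm above its underside; z axis up, yaw of no importance (round). About 0.42 kg.
- short_filter_mid (a point): The shorter of the two white oil filters, 60 mm in diameter and 55 mm high, otherwise like the tall one. The point is at its centre, 27.5 mm above its underside; z axis up, yaw of no importance (round). About 0.30 kg.
- wide_bearing_mid (a point): The wider of two steel wheel bearings, a thick ring 64 mm outside, 34 mm bore, 45 mm high, lying flat with its bore upright. The point is at its centre (in the bore), 22.5 mm above its underside; z axis up, yaw of no importance (round). About 0.50 kg.
- narrow_bearing_mid (a point): The narrower steel bearing, 50 mm outside, 24 mm bore, 42 mm high, lying flat with its bore upright. The point is at its centre (in the bore), 21 mm above its underside; z axis up, yaw of no importance (round). About 0.30 kg.
- union_mid (a point): Brass pipe union, 48 mm high: a hexagonal foot 14 mm high, 44 mm over its corners (38 mm over its flats), and above it a round threaded stem 30 mm in diameter. The point is on its axis, 24 mm above its underside; z axis up, yaw of no importance (round). About 0.18 kg.
- tray3: Fixed grey metal tray, three compartments in a row, 244 (x) by 90 mm (y). Origin: centre of its underside, z up; its -x end is nearer the robot. Floor 3 mm thick, wall and divider tops 9 mm above the counter, walls 3 mm thick. Compartments, all 84 mm across y, centred at y = 0: small one 64 mm long, centre x = -87 mm; middle 84 mm long, x = -10 mm; other end 84 mm long, x = +77 mm.
- tray2: Fixed grey metal tray, two compartments in a row, 165 (x) by 90 mm (y). Origin: centre of its underside, z up; its -x end is nearer the robot. Floor 3 mm thick, wall and divider tops 9 mm above the counter, walls 3 mm thick. Compartments, both 84 mm across y, centred at y = 0: shorter one 72 mm long, centre x = -43.5 mm; longer one 84 mm long, x = +37.5 mm.
- flask_mid (a point): Grey plastic flask with paper band and black cap, 54 mm in diameter, 76 mm high, to be left alone. Point on its axis, 38 mm up. The six standing things (five parts, flask) stand in two columns about 105 mm left and right of the middle line, rows about 120 mm apart in x: finger room is on their +y and -y sides, less in front and behind. A flat spanner lies on the middle line between them.
Things that resemble listed ones, but are neither listed nor needed, are in the scene too. What is shaped like the part that bears wide_bearing_mid but green or purple is not meant.

How it is judged (in metres and radians):
At the end, for the whole second after the job is handed in: All five parts released and at rest upright (0.08 rad) on the floors (3 mm) of their own compartments, centres within: filters 14 mm, wide bearing 12, narrow bearing 13 along and 19 across, union 14 along and 25 across; flask upright within 30 mm of its start (x of union_mid in the frame of tray3 between -0.101 and -0.073 m and y of union_mid in the frame of tray3 between -0.025 and 0.025 m and z of union_mid in the frame of tray3 between 0.024 and 0.03 m and angle between each of union_mid, wide_bearing_mid, tall_filter_mid, narrow_bearing_mid, short_filter_mid's own z axis and vertical below 0.08 rad and linear speed of each of union, wide_bearing, tall_filter, narrow_bearing, short_filter below 0.02 m/s and angular speed of each of union, wide_bearing, tall_filter, narrow_bearing, short_filter below 0.2 rad/s and x of wide_bearing_mid in the frame of tray3 between -0.022 and 0.002 m and y of wide_bearing_mid in the frame of tray3 between -0.012 and 0.012 m and z of wide_bearing_mid in the frame of tray3 between 0.0225 and 0.0285 m and x of tall_filter_mid in the frame of tray3 between 0.063 and 0.091 m and y of tall_filter_mid in the frame of tray3 between -0.014 and 0.014 m and z of tall_filter_mid in the frame of tray3 between 0.0425 and 0.0485 m and x of narrow_bearing_mid in the frame of tray2 between -0.0565 and -0.0305 m and y of narrow_bearing_mid in the frame of tray2 between -0.019 and 0.019 m and z of narrow_bearing_mid in the frame of tray2 between 0.021 and 0.027 m and x of short_filter_mid in the frame of tray2 between 0.0235 and 0.0515 m and y of short_filter_mid in the frame of tray2 between -0.014 and 0.014 m and z of short_filter_mid in the frame of tray2 between 0.0275 and 0.0335 m and distance of flask_mid from where it was at the start of the episode below 0.03 m and angle between flask_mid's own z axis and vertical below 0.2 rad); the robot touches nothing.
It fails at once if a part is dropped: let go more than 25 mm above where it could stand ((height (world z) of tall_filter_mid above 0.0705 m and contact force between tall_filter and anything else below 0.05 N) or (height (world z) of short_filter_mid above 0.0555 m and contact force between short_filter and anything else below 0.05 N) or (height (world z) of wide_bearing_mid above 0.0505 m and contact force between wide_bearing and anything else below 0.05 N) or (height (world z) of narrow_bearing_mid above 0.049 m and contact force between narrow_bearing and anything else below 0.05 N) or (height (world z) of union_mid above 0.052 m and contact force between union and anything else below 0.05 N)).
It fails at once if the flask is pushed more than 30 mm from its place or tipped over (distance of flask_mid from where it was at the start of the episode above 0.03 m or angle between flask_mid's own z axis and vertical above 0.5 rad).
It also fails if it takes over 141 s, if anything falls off the work surface, if the arm or the gripper's body presses on something with over 40 N, if the wrist force passes 120 N, or if a joint passes its speed limit or range.

ROBOT

A 6-joint arm with a two-finger parallel gripper is mounted at the origin on the work surface. World frame = base frame: x ahead of the robot, y to its left, z up, the work surface at z = 0. Lengths are in mm, angles in degrees, forces in N, time in s.
With the tool pointing down it reaches from about 350 to 850 mm from the base axis. Payload 8.1 kg.
Tool frame: the origin (TCP) lies midway between the tips of the shut fingers; the grasp point (between the pads) lies 19 mm behind it (r.grip_depth is the distance from the TCP to the grasp point, in mm); z points along the fingers, y is the direction in which the jaws open and shut (so a half turn about z gives the same grasp; the last joint's range is limited). The gripper opens to 85 mm and grips with 20 to 120 N. Pads are 22 mm wide; open, the fingers measure 114 mm over their backs; the gripper's body (76 mm by 85 mm) begins 54 mm behind the grasp point. The pads swing forward as they close: fully open they stand 13 mm farther back than shut.
Start: joints at [-72.502, 7.471, 85.268, -0, 87.261, -4.893], TCP at [228.577, -554.759, 231.292] pointing down, gripper open.
Joint ranges: [-169.43, 169.43], [-51.17, 129.36], [1.28, 143.12], [-76.62, 256.62], [0, 156.53], [-152.29, 152.29]. Speed limits (degrees/s): [136.94, 136.94, 159.86, 180, 180, 180].

INTERFACE

Orientations are given as [roll, pitch, yaw] about the fixed x, y, z axes, in that order (R = Rz(yaw) Ry(pitch) Rx(roll)).
In Python, from bench import r, imaging gives the robot as it stands.
- The arm moves only by the shell command python3 -m creep 'ROWS' [FORCE]. ROWS is text: rows parted by semicolons, each of 7 numbers parted by spaces: the shift along the tool's x, y, z in cm, then the turn, a rotation vector about the tool's x, y, z in degrees, then the finger opening in cm, from 0 to 8.54. In form: dx dy dz ax ay az gripper; .... A call has 1 to 20 rows; each row is the pose to reach, as a shift and turn from the pose measured when the call began, along the tool's axes at that moment; what a row does not reach only later rows make up. A row lasts 1/10 s, in which the tool goes at most 50 mm and 8.59 degrees, less where a joint would pass 70% of its speed; a pose out of reach is approached as far as the arm can. A call with a gripper value outside its range is refused whole. The fingers move at their own pace and stop on an object; FORCE is the grip in N (left out, the last holds). Time passes only in rows, so rows that repeat a pose let the fingers close. It gives the time, the measured TCP pose, the force and the opening at its end, in the units of the state.
- r.sense(): the state, without advancing time (a new reading comes with each control period).
- imaging.snapshot(name): name is "side" or "top" or "wrist"; returns the picture (420x560x3 uint8, red, green, blue); there is no depth.
- imaging.camera_info(name): a dict with "camera_matrix" (3x3 intrinsics, pixels), "R" (3x3) and "t" (3): a world point X has camera coordinates R X + t. Camera axes: x right, y down, z forward; pixel columns grow to the right and rows downward; lengths in mm; the calibration is good to about 2 mm. The wrist camera is an equidistant fisheye: a pixel r from the principal point sees the ray r / f radians off the axis. A picture is of the moment at which its call begins: read the wrist's pose just before it. camera_info takes no time and is no camera call; for the wrist camera it gives the pose at the moment of the call.
- r.hand_in(): hands the job in, once; it reports no verdict.
The state is a dict: "time": time; "joint_pos": joint angles; "qd": joint speeds; "joint_efforts": joint torques, N m; "tool_pos": TCP position; "tcp_rot": TCP orientation; "ft_force": force on the tool from outside, world axes, zero at the start; "wrist_torque": the same for the moment, N m; "finger_gap": finger opening in mm.
Only numpy, scipy, OpenCV 4.12 (cv2) and the standard library are available. Lean on these libraries where they do the work, as an engineer would, in place of code of your own. Each camera call takes 0.05 s, during which the arm holds its last target.

## Working session

There is one attempt and no reset: what is moved stays moved. The work goes in short steps, Python scripts to look and compute and a shell command to move; the robot and the scene stay as the last step left them, time stands still between calls to the robot, and variables do not carry over. Pictures are saved under pics/ and viewed, and the job is handed in when it is done.

```bash
ls; mkdir -p pics; python3 - <<'E'
from bench import r, imaging
import cv2
print(r.sense())
for n in("top","side","wrist"):
    c=imaging.camera_info(n); print(n,c)
    cv2.imwrite(f"pics/{n}0.png",imaging.snapshot(n)[:,:,::-1])
E
```

```text
pics
{'time': 0.0, 'joint_pos': array([-7.25017987e+01,  7.51523750e+00,  8.53299420e+01, -1.75891955e-03,
        8.72619193e+01, -4.89167050e+00]), 'qd': array([ 0.00037738, -0.00115828, -0.0052355 , -0.05182705, -0.14936914,
       -0.03177472]), 'joint_efforts': array([ 1.43116587e-03, -5.69403899e+01, -5.00546980e+01, -1.14262305e-04,
        1.47597090e-02, -1.10621340e-05]), 'tool_pos': array([ 228.39962448, -554.22452667,  230.23673841]), 'tcp_rot': array([-1.79893142e+02, -7.38217433e-03,  2.23899506e+01]), 'ft_force': array([ 0.31434537,  0.45637294, -0.41739945]), 'wrist_torque': array([0.0392956 , 0.02069646, 0.01812393]), 'finger_gap': 84.94955428653768}
top {'camera_matrix': array([[383.02775563,   0.        , 281.08657239],
       [  0.        , 383.02775563, 210.07806856],
       [  0.        ,   0.        ,   1.        ]]), 'R': array([[-0.02795522, -0.99945753, -0.0174111 ],
       [-0.99823299,  0.02882616, -0.05196111],
       [ 0.05243482,  0.01592775, -0.99849732]]), 't': array([  30.38799493,  516.7702269 , 1002.32266811])}
side {'camera_matrix': array([[451.11473844,   0.        , 273.02004314],
       [  0.        , 451.11473844, 210.45335314],
       [  0.        ,   0.        ,   1.        ]]), 'R': array([[-0.79416623, -0.60754166,  0.01389688],
       [-0.42818574,  0.54319587, -0.72221549],
       [ 0.43122728, -0.5795096 , -0.69152849]]), 't': array([432.86160728, 250.5791723 , 716.8342026 ])}
wrist {'camera_matrix': array([[325.1922621 ,   0.        , 276.4044334 ],
       [  0.        , 325.1922621 , 210.68190431],
       [  0.        ,   0.        ,   1.        ]]), 'R': array([[ 3.80989750e-01, -9.24578845e-01, -8.77206654e-04],
       [-8.81164930e-01, -3.63387234e-01,  3.02486504e-01],
       [-2.79991388e-01, -1.14471294e-01, -9.53153264e-01]]), 't': array([-600.13858801,  -38.52588511,  380.36582928])}
```

View pics/top0.png

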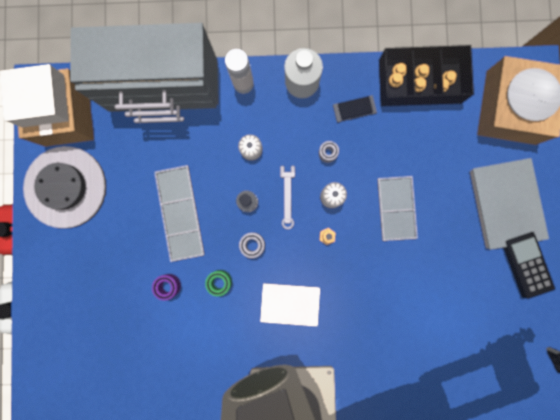

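View pics/side0.png

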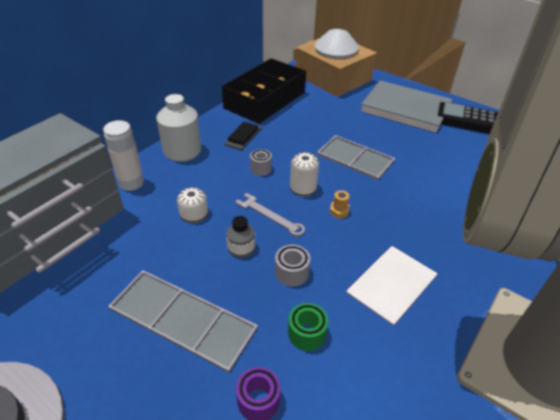

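View pics/wrist0.png

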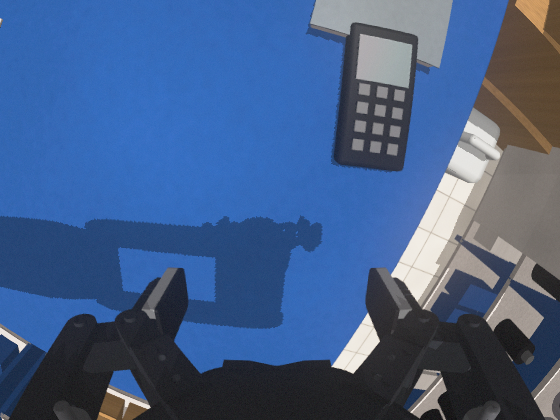

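The top view shows these candidates:
- White filters at (250,147) and (334,194). In the side view the (334,194) one is tall.
- Grey bearings at (252,245), which is wide, and (329,151), which is narrow. The green and purple rings at (218,284) and (165,287) are decoys.
- Union at (328,236) and flask at (247,202).
- Trays at (180,213), three compartments, and (398,209), two compartments.

Next I'll confirm these in an enlarged crop.

```bash
python3 - <<'E'
import cv2, numpy as np
im=cv2.imread("pics/top0.png")
c=cv2.resize(im[125:275,145:425],None,fx=2.85,fy=2.85,interpolation=cv2.INTER_CUBIC)
cv2.imwrite("pics/crop0.png",c)
s=cv2.imread("pics/side0.png")
cv2.imwrite("pics/crop1.png",cv2.resize(s[130:370,100:400],None,fx=2.5,fy=2.5,interpolation=cv2.INTER_CUBIC))
h=cv2.cvtColor(im,cv2.COLOR_BGR2HSV)
m=(~((h[...,0]>100)&(h[...,0]<125)&(h[...,1]>150))).astype(np.uint8)*255
n,l,st,ce=cv2.connectedComponentsWithStats(m)
for i in range(1,n):
    if 60<st[i,4]<6000 : 
        cn=cv2.findContours((l==i).astype(np.uint8),cv2.RETR_EXTERNAL,cv2.CHAIN_APPROX_NONE)[0][0]
        print(st[i],ce[i].round(1),[np.round(q,1) for q in cv2.minAreaRect(cn)], np.round(cv2.minEnclosingCircle(cn)[0],1))
E
```

```text
[332  94  46  29 895] [354.5 108.3] [array([354.5, 108.3]), array([20.9, 43.9]), np.float64(77.1)] [354.5 108.2]
[237 133  27  30 615] [250.1 147. ] [array([250.3, 146.8]), array([28.3, 26.2]), np.float64(45.0)] [249.5 147.5]
[318 139  23  26 449] [328.4 151.4] [array([328. , 151.5]), array([21.9, 25. ]), np.float64(26.6)] [328.1 151.6]
[ 153  164   53   99 3554] [178.8 213.1] [array([178.7, 213. ]), array([94.9, 37.8]), np.float64(79.8)] [178.6 213. ]
[279 164  18  67 792] [287.4 195.8] [array([287.5, 197. ]), array([66., 17.]), np.float64(90.0)] [287.5 196.7]
[ 376  174   43   68 2532] [397.1 208. ] [array([397.1, 208. ]), array([66.3, 38.7]), np.float64(85.6)] [397. 208.]
[319 181  30  33 741] [333.  196.3] [array([333. , 196.5]), array([29. , 31.8]), np.float64(45.0)] [332.6 196.5]
[235 189  24  25 474] [246.8 201. ] [array([247., 201.]), array([24. , 22.6]), np.float64(45.0)] [247. 201.]
[318 226  19  21 312] [327.1 236. ] [array([327., 236.]), array([20., 18.]), np.float64(90.0)] [327. 236.]
[204 269  30  28 581] [218.6 282.9] [array([218.8, 282.8]), array([27.6, 28.3]), np.float64(45.0)] [218.7 282.5]
[151 273  31  29 658] [165.7 286.6] [array([165.8, 286.3]), array([26.9, 30.4]), np.float64(45.0)] [165.5 286. ]
[545 346  15  27 223] [553.9 356.6] [array([556.1, 357.4]), array([28.6, 12.1]), np.float64(61.9)] [553. 359.]
```

View pics/crop0.png

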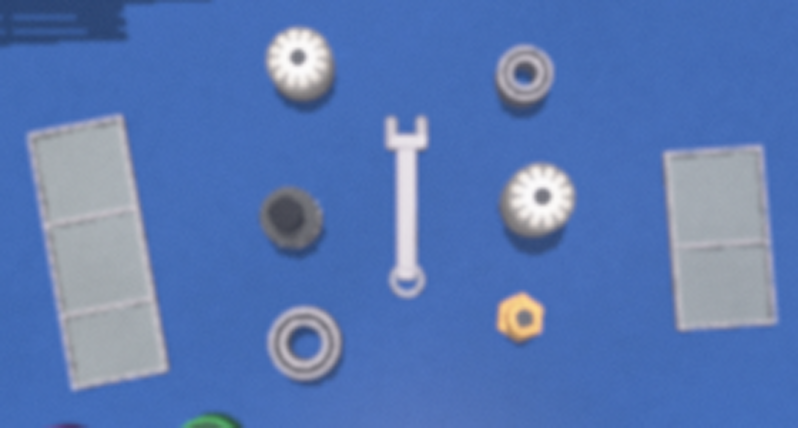

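View pics/crop1.png

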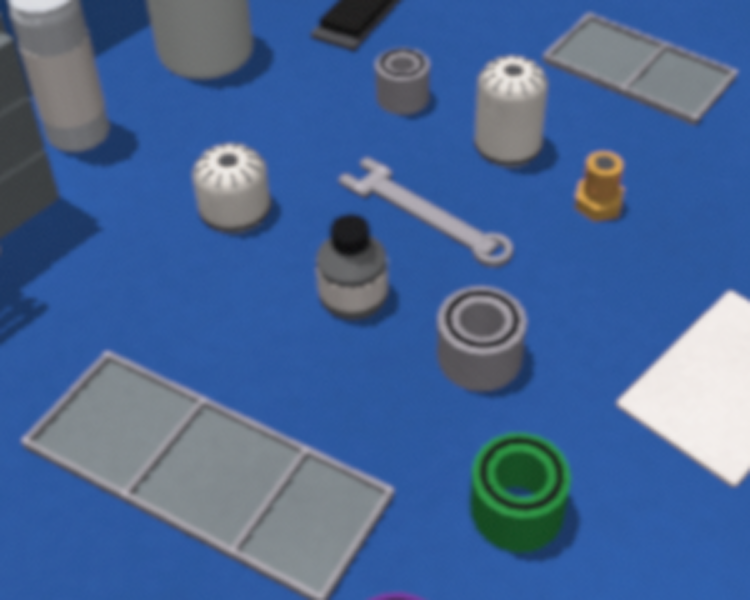

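```bash
cat > h.py <<'E'
import numpy as np, cv2
from bench import r, imaging
from scipy.spatial.transform import Rotation as Ro
def ray(n,p):
    c=imaging.camera_info(n); K,R,t=c["camera_matrix"],c["R"],c["t"]
    d=R.T@np.linalg.solve(K,[p[0],p[1],1]); return -R.T@t,d
def plane(n,p,z):
    o,d=ray(n,p); return o+d*(z-o[2])/d[2]
def tri(p,q):
    o,d=ray("top",p);a,b=ray("side",q)
    A=np.c_[d,-b];s=np.linalg.lstsq(A,a-o,rcond=None)[0]
    P,Q=o+d*s[0],a+b*s[1]
    return (P+Q)/2,np.linalg.norm(P-Q)
E
python3 - <<'E'
from h import *
D=dict(short=((298,57),(228,160),55),narrow=((525,72),(404,66),42),tall=((542,196),(513,70),85),union=((524,318),(604,160),48),wide=((305,343),(482,320),45))
for k,(p,q,z) in D.items():
    p=np.array(p)/2.85+[144.7,124.7];q=np.array(q)/2.5+[99.7,129.7]
    T,e=tri(p,q);print(k,plane("top",p,z).round(1),plane("side",q,z).round(1),"tri",T.round(1),round(e,1))
im=cv2.imread("pics/top0.png");h=cv2.cvtColor(im,cv2.COLOR_BGR2HSV)
m=(~((h[...,0]>100)&(h[...,0]<125)&(h[...,1]>150))).astype(np.uint8)
n,l,st,ce=cv2.connectedComponentsWithStats(m)
for nm,p in(("t3",(178,200)),("t2",(397,200))):
    cn=cv2.findContours((l==l[p[1],p[0]]).astype(np.uint8),cv2.RETR_EXTERNAL,cv2.CHAIN_APPROX_NONE)[0][0]
    W=np.array([plane("top",q,7)[:2] for q in cn[:,0]],np.float32)
    print(nm,cv2.minAreaRect(W))
s={"t3":[(108,352),(392,490),(322,599),(22,440)],"t2":[(590,14),(737,72),(697,120),(545,55)]}
for k,v in s.items():
    W=np.array([plane("side",np.array(q)/2.5+[99.7,129.7],9 )[:2] for q in v]);print(k,W.round(1).tolist(),W.mean(0).round(1))
# compartments divider pixel check
E
```

```text
short [685.9  92.1  55. ] [687.9  91.   55. ] tri [685.8  92.2  56.9] 0.9
narrow [ 668.5 -113.2   42. ] [ 665.2 -111.6   42. ] tri [ 668.2 -114.    39.4] 1.8
tall [ 550.8 -119.2   85. ] [ 552.8 -120.6   85. ] tri [ 551.1 -118.7   86.9] 1.0
union [ 445.3 -103.9   48. ] [ 449.2 -107.7   48. ] tri [ 446.1 -103.    52.9] 1.6
wide [428.3  92.9  45. ] [429.3  94.3  45. ] tri [428.9  93.4  44.3] 1.6
t3 ((518.8709716796875, 290.58660888671875), (254.85748291015625, 101.36213684082031), 9.358259201049805)
t2 ((514.7351684570312, -292.4250183105469), (175.9583740234375, 102.36712646484375), 2.1073415279388428)
t3 [[646.2, 264.8], [406.8, 226.4], [392.6, 313.0], [633.2, 352.7]] [519.7 289.2]
t2 [[597.8, -334.6], [433.8, -339.4], [429.8, -249.6], [595.2, -246.3]] [ 514.1 -292.5]
```

```bash
cat >> h.py <<'E'
def row(x,y,z,yaw=0):
    s=r.sense(); R0=Ro.from_euler("xyz",s["tcp_rot"],degrees=True)
    d=R0.inv().apply(np.array([x,y,z])-s["tool_pos"])/10
    w=(R0.inv()*Ro.from_euler("xyz",[180,0,yaw],degrees=True)).as_rotvec(degrees=True)
    print("t",round(s["time"],2),s["tool_pos"].round(1),s["tcp_rot"].round(1),round(s["finger_gap"],1),"row:",d.round(2),w.round(2))
E
python3 -c "
from h import *
row(668,-113,230)"
```

```text
t 0.15 [ 228.4 -554.3  230.4] [-179.9   -0.    22.4] 85.1 row: [ 57.45 -24.06   0.09] [-9.000e-02  1.000e-02  2.239e+01]
```

```bash
python3 -m creep '57.45 -24.06 0 -0.1 0 22.4 8.5; 57.45 -24.06 0 -0.1 0 22.4 8.5; 57.45 -24.06 0 -0.1 0 22.4 8.5; 57.45 -24.06 0 -0.1 0 22.4 8.5; 57.45 -24.06 0 -0.1 0 22.4 8.5; 57.45 -24.06 0 -0.1 0 22.4 8.5; 57.45 -24.06 0 -0.1 0 22.4 8.5; 57.45 -24.06 0 -0.1 0 22.4 8.5; 57.45 -24.06 0 -0.1 0 22.4 8.5; 57.45 -24.06 0 -0.1 0 22.4 8.5; 57.45 -24.06 0 -0.1 0 22.4 8.5; 57.45 -24.06 0 -0.1 0 22.4 8.5; 57.45 -24.06 0 -0.1 0 22.4 8.5; 57.45 -24.06 0 -0.1 0 22.4 8.5; 57.45 -24.06 0 -0.1 0 22.4 8.5; 57.45 -24.06 0 -0.1 0 22.4 8.5; 57.45 -24.06 0 -0.1 0 22.4 8.5; 57.45 -24.06 0 -0.1 0 22.4 8.5' 60
python3 - <<'E'
from h import *
row(668,-113,130)
cv2.imwrite("pics/w1.png",imaging.snapshot("wrist")[:,:,::-1])
E
```

```text
time: 1.95
tool_pos: [667.5, -114.2, 231.2]
tcp_rot: [180.0, -0.0, -0.1]
ft_force: [-0.8, 0.4, 0.1]
finger_gap: 84.8
t 1.95 [ 667.5 -114.2  231.2] [ 1.8e+02 -0.0e+00 -1.0e-01] 84.8 row: [ 0.05 -0.12 10.12] [ 0.03 -0.01 -0.1 ]
```

View pics/w1.png

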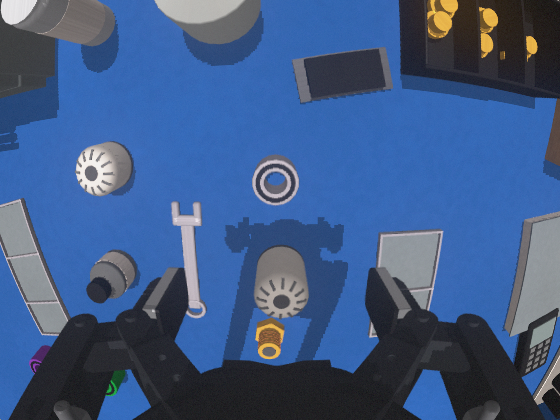

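The wrist view shows the narrow bearing at (275,181), the short filter top at (91,173), the tall filter top at (282,302) and the union top at (268,351). I'll check the stock positions against these fisheye rays.

```bash
cat >> h.py <<'E'
def wplane(p,z,c=None):
    c=c or imaging.camera_info("wrist"); K,R,t=c["camera_matrix"],c["R"],c["t"]
    u=np.array([p[0]-K[0,2],p[1]-K[1,2]]);rr=np.hypot(*u);th=rr/K[0,0]
    d=R.T@np.r_[np.sin(th)*u/rr,np.cos(th)];o=-R.T@t
    return (o+d*(z-o[2])/d[2]).round(1)
E
python3 - <<'E'
from h import *
for n,p,z in(("narrow",(275,181),42),("short",(91,173),55),("tall",(282,302),85),("union",(268,351),48)): print(n,wplane(p,z))
for p in((377,233),(443,231)):print(wplane(p,9))
E
```

```text
narrow [ 673.2 -113.2   42. ]
short [689.4  92.7  55. ]
tall [ 553.1 -120.3   85. ]
union [ 448.8 -103.3   48. ]
[ 600.8 -240.2    9. ]
[ 601.6 -335.5    9. ]
```

Three cameras agree to within about 4 mm. Descending on the narrow bearing.

```bash
python3 -m creep '0.2 -0.1 5 0 0 0 8.5; 0.2 -0.1 10 0 0 0 8.5; 0.2 -0.1 14 0 0 0 8.5; 0.2 -0.1 17 0 0 0 8.5; 0.2 -0.1 19.5 0 0 0 8.5; 0.2 -0.1 21 0 0 0 8.5; 0.2 -0.1 22 0 0 0 8.5; 0.2 -0.1 22.2 0 0 0 8.5; 0.2 -0.1 22.2 0 0 0 8.5; 0.2 -0.1 22.2 0 0 0 4; 0.2 -0.1 22.2 0 0 0 4; 0.2 -0.1 22.2 0 0 0 4; 0.2 -0.1 22.2 0 0 0 4; 0.2 -0.1 22.2 0 0 0 4; 0.2 -0.1 22.2 0 0 0 4; 0.2 -0.1 22.2 0 0 0 4' 60
python3 - <<'E'
from h import *
row(669,-113,8)
cv2.imwrite("pics/w2.png",imaging.snapshot("wrist")[:,:,::-1])
E
```

```text
time: 3.6
tool_pos: [670.8, -113.3, 10.9]
tcp_rot: [179.9, -0.2, -0.1]
ft_force: [-1.3, -0.2, 5.3]
finger_gap: 48.5
t 3.6 [ 670.8 -113.3   10.9] [ 1.799e+02 -2.000e-01 -1.000e-01] 48.5 row: [-0.18 -0.03  0.29] [ 0.06 -0.16 -0.08]
```

View pics/w2.png

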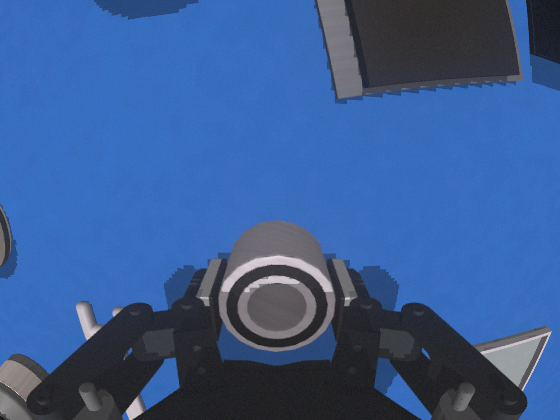

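```bash
python3 -m creep '0 0 -2 0 0 0 4; 0 0 -5 0 0 0 4; 0 0 -9 0 0 0 4; 0 0 -13 0 0 0 4; 0 0 -13 0 0 0 4; -4 3.6 -13 0 0 0 4; -8 7.2 -13 0 0 0 4; -12 10.8 -13 0 0 0 4; -15 13.5 -13 0 0 0 4; -18 16.3 -13 0 0 0 4; -19.9 18 -13 0 0 0 4; -19.9 18 -13 0 0 0 4; -19.9 18 -13 0 0 0 4; -19.9 18 -13 0 0 0 4' 60
python3 - <<'E'
from h import *
row(472,-294,14)
cv2.imwrite("pics/w3.png",imaging.snapshot("wrist")[:,:,::-1])
E
```

```text
time: 5.05
tool_pos: [471.5, -292.1, 140.0]
tcp_rot: [180.0, -0.1, -0.1]
ft_force: [-0.1, -0.2, -3.1]
finger_gap: 48.3
t 5.05 [ 471.5 -292.1  140. ] [ 1.8e+02 -1.0e-01 -1.0e-01] 48.3 row: [ 0.02  0.19 12.6 ] [ 0.01 -0.13 -0.05]
```

View pics/w3.png

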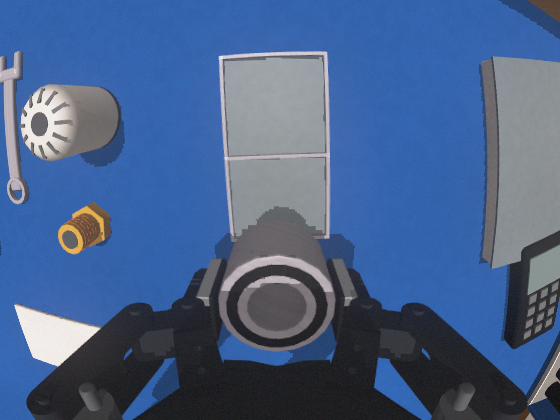

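The tray corners are at (220,55), (327,52), (233,238) and (329,237), the divider is at rows 154-156, and the bearing top is at (276,304). I'll measure the tray and the held part in the same view.

```bash
python3 - <<'E'
from h import *
for p in((220,55),(327,52),(226,156),(328,154),(233,238),(329,237)):print(p,wplane(p,9))
print("part top (z=top)",wplane((276,303.5),140-10.5+42))
E
```

```text
(220, 55) [ 599.5 -245.6    9. ]
(327, 52) [ 601.9 -334.7    9. ]
(226, 156) [ 512.6 -249.5    9. ]
(328, 154) [ 514.3 -336.7    9. ]
(233, 238) [ 437.3 -252.8    9. ]
(329, 237) [ 438.2 -340.9    9. ]
part top (z=top) [ 474.8 -292.3  171.5]
```

```bash
python3 -m creep '0.1 0.25 4 0 0 0 4; 0.1 0.25 8 0 0 0 4; 0.1 0.25 10.5 0 0 0 4; 0.1 0.25 11.7 0 0 0 4; 0.1 0.25 12.3 0 0 0 4; 0.1 0.25 12.6 0 0 0 4; 0.1 0.25 12.6 0 0 0 4; 0.1 0.25 12.6 0 0 0 4' 60
python3 -c "
from h import *
print(r.sense()['ft_force'].round(1));row(472,-294,14)"
```

```text
time: 5.9
tool_pos: [474.1, -295.3, 15.7]
tcp_rot: [179.9, -0.3, -0.0]
ft_force: [0.5, 0.1, -3.1]
finger_gap: 47.8
[ 0.5  0.1 -3.1]
t 5.9 [ 474.1 -295.3   15.7] [179.9  -0.3  -0. ] 47.8 row: [-0.21 -0.13  0.17] [ 0.11 -0.26 -0.01]
```

```bash
python3 -m creep '0 0 0.15 0 0 0 4; 0 0 0.3 0 0 0 4; 0 0 0.3 0 0 0 4; 0 0 0.3 0 0 0 4' 60
```

```text
time: 6.3
tool_pos: [475.1, -296.0, 13.9]
tcp_rot: [179.8, -0.4, -0.0]
ft_force: [0.6, -0.5, 5.8]
finger_gap: 48.3
```

```bash
python3 -m creep '0 0 0 0 0 0 7; 0 0 0 0 0 0 7; 0 0 0 0 0 0 7; 0 0 0 0 0 0 7; 0 0 -2 0 0 0 7; 0 0 -5 0 0 0 7; 0 0 -9 0 0 0 8.5; 0 0 -13 0 0 0 8.5; 0 0 -16 0 0 0 8.5; 0 0 -16 0 0 0 8.5' 60
python3 - <<'E'
from h import *
row(686,92,150)
cv2.imwrite("pics/w4.png",imaging.snapshot("wrist")[:,:,::-1])
cv2.imwrite("pics/t4.png",imaging.snapshot("top")[:,:,::-1])
E
```

```text
time: 7.3
tool_pos: [476.7, -297.5, 179.9]
tcp_rot: [179.5, -0.8, -0.0]
ft_force: [-0.1, -0.2, 0.1]
finger_gap: 85.3
t 7.3 [ 476.7 -297.5  179.9] [179.5  -0.8  -0. ] 85.3 row: [ 20.88 -38.98   2.93] [ 0.52 -0.8  -0.01]
```

View pics/w4.png

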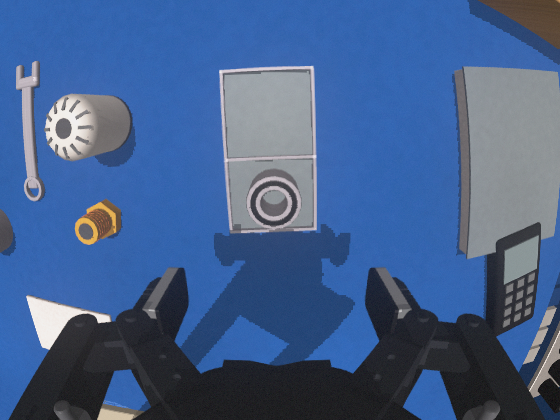

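The narrow bearing stands in the short compartment, with its top at (274,201). Checking the position numerically.

```bash
python3 - <<'E'
from h import *
for p in((231,232),(316,229),(227,160),(316,157),(220,71),(313,67)):print(p,wplane(p,9))
print("part",wplane((274,201),45))
row(686,92,180)
E
```

```text
(231, 232) [ 433.6 -250.6    9. ]
(316, 229) [ 436.7 -337.5    9. ]
(227, 160) [ 507.6 -249.5    9. ]
(316, 157) [ 510.3 -335.2    9. ]
(220, 71) [ 593.8 -244.2    9. ]
(313, 67) [ 596.9 -331.3    9. ]
part [ 476.3 -294.8   45. ]
t 7.4 [ 474.5 -295.8  174.6] [179.7  -0.5  -0. ] 85.2 row: [ 21.14 -38.79  -0.54] [ 0.26 -0.45 -0.02]
```

```bash
python3 -m creep '4 -8 0 0.3 -0.4 0 8.5; 21.2 -38.8 0 0.3 -0.4 0 8.5; 21.2 -38.8 0 0.3 -0.4 0 8.5; 21.2 -38.8 0 0.3 -0.4 0 8.5; 21.2 -38.8 0 0.3 -0.4 0 8.5; 21.2 -38.8 0 0.3 -0.4 0 8.5; 21.2 -38.8 0 0.3 -0.4 0 8.5; 21.2 -38.8 0 0.3 -0.4 0 8.5; 21.2 -38.8 0 0.3 -0.4 0 8.5; 21.2 -38.8 0 0.3 -0.4 0 8.5; 21.2 -38.8 0 0.3 -0.4 0 8.5; 21.2 -38.8 0 0.3 -0.4 0 8.5; 21.2 -38.8 0 0.3 -0.4 0 8.5; 21.2 -38.8 0 0.3 -0.4 0 8.5' 60
python3 - <<'E'
from h import *
row(687,92,8)
c=imaging.camera_info("wrist")
im=imaging.snapshot("wrist")
cv2.imwrite("pics/w5.png",im[:,:,::-1])
E
```

```text
time: 8.8
tool_pos: [686.4, 90.8, 174.7]
tcp_rot: [-180.0, -0.1, -0.1]
ft_force: [-0.6, 0.6, 0.8]
finger_gap: 85.0
t 8.8 [686.4  90.8 174.7] [-1.8e+02 -1.0e-01 -1.0e-01] 85.0 row: [ 0.05 -0.11 16.67] [-0.04 -0.06 -0.11]
```

View pics/w5.png

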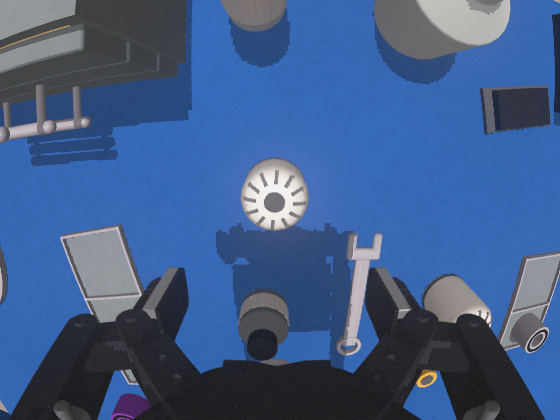

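```bash
python3 -m creep '0.1 -0.1 4 0 0 0 8.5; 0.1 -0.1 8 0 0 0 8.5; 0.1 -0.1 12 0 0 0 8.5; 0.1 -0.1 14.5 0 0 0 8.5; 0.1 -0.1 16 0 0 0 8.5; 0.1 -0.1 16.6 0 0 0 8.5; 0.1 -0.1 16.6 0 0 0 8.5; 0.1 -0.1 16.6 0 0 0 8.5; 0.1 -0.1 16.6 0 0 0 5; 0.1 -0.1 16.6 0 0 0 5; 0.1 -0.1 16.6 0 0 0 5; 0.1 -0.1 16.6 0 0 0 5; 0.1 -0.1 16.6 0 0 0 5; 0.1 -0.1 16.6 0 0 0 5; 0.1 -0.1 16.6 0 0 0 5' 60
python3 - <<'E'
from h import *
row(687,92,140)
print("part",wplane((274,203),55,None))
cv2.imwrite("pics/w6.png",imaging.snapshot("wrist")[:,:,::-1])
E
```

```text
time: 10.35
tool_pos: [689.1, 92.2, 11.0]
tcp_rot: [-179.9, -0.3, -0.1]
ft_force: [-0.0, 0.1, 5.6]
finger_gap: 58.4
t 10.35 [689.1  92.2  11. ] [-1.799e+02 -3.000e-01 -1.000e-01] 58.4 row: [-1.60e-01  1.00e-02 -1.29e+01] [-0.05 -0.25 -0.1 ]
part [738.5  92.3  55. ]
```

View pics/w6.png

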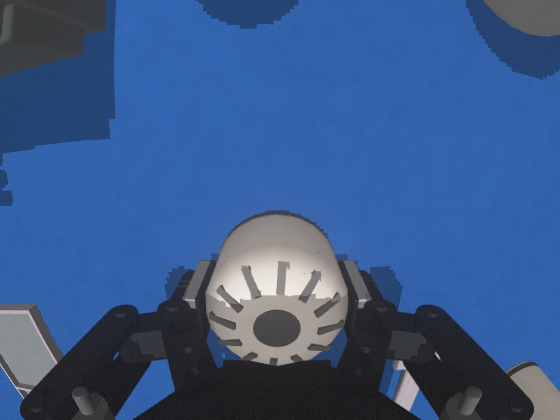

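```bash
python3 -m creep '0 0 -2 0 0 0 5; 0 0 -5 0 0 0 5; 0 0 -9 0 0 0 5; 0 0 -14 0 0 0 5; -1 3 -14 0 -0.2 0 5; -2.5 7 -14 0 -0.2 0 5; -4 11 -14 0 -0.2 0 5; -5.5 15 -14 0 -0.2 0 5; -6.8 19 -14 0 -0.2 0 5; -8.2 23 -14 0 -0.2 0 5; -9.6 27 -14 0 -0.2 0 5; -11 31 -14 0 -0.2 0 5; -12.3 35 -14 0 -0.2 0 5; -13.6 38.4 -14 0 -0.2 0 5; -13.6 38.4 -14 0 -0.2 0 5; -13.6 38.4 -14 0 -0.2 0 5; -13.6 38.4 -14 0 -0.2 0 5; -13.6 38.4 -14 0 -0.2 0 5' 60
python3 - <<'E'
from h import *
row(552.5,-291,14)
cv2.imwrite("pics/w7.png",imaging.snapshot("wrist")[:,:,::-1])
E
```

```text
time: 12.2
tool_pos: [552.3, -290.5, 150.0]
tcp_rot: [-179.9, -0.0, -0.0]
ft_force: [0.6, -1.0, -2.7]
finger_gap: 58.0
t 12.2 [ 552.3 -290.5  150. ] [-179.9   -0.    -0. ] 58.0 row: [1.00e-02 7.00e-02 1.36e+01] [-0.07 -0.04 -0.01]
```

View pics/w7.png

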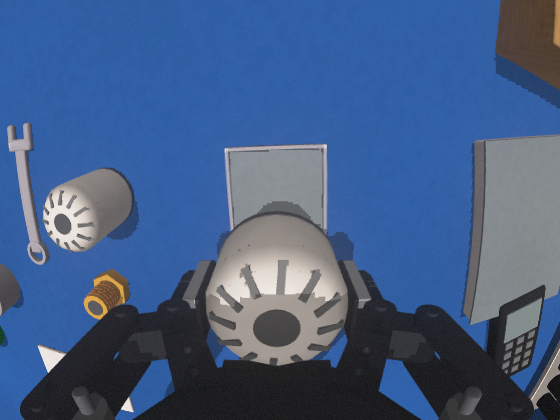

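```bash
python3 - <<'E'
from h import *
for p in((226,149),(326,146)):print(p,wplane(p,9))
print("part",wplane((276.5,328),150-11+55))
row(552.5,-291,14)
E
```

```text
(226, 149) [ 597.9 -246.4    9. ]
(326, 146) [ 600.5 -334.5    9. ]
part [ 552.5 -291.1  194. ]
t 12.25 [ 552.3 -290.5  150. ] [-179.9   -0.    -0. ] 58.4 row: [1.00e-02 6.00e-02 1.36e+01] [-0.07 -0.05 -0.01]
```

```bash
python3 -m creep '0.1 0.1 4 0 0 0 5; 0.1 0.1 8 0 0 0 5; 0.1 0.1 11 0 0 0 5; 0.1 0.1 12.6 0 0 0 5; 0.1 0.1 13.2 0 0 0 5; 0.1 0.1 13.4 0 0 0 5; 0.1 0.1 13.5 0 0 0 5; 0.1 0.1 13.6 0 0 0 5; 0.1 0.1 13.6 0 0 0 5; 0.1 0.1 13.6 0 0 0 5' 60
python3 -c "
from h import *
row(553.5,-291,14)"
```

```text
time: 13.25
tool_pos: [553.9, -291.7, 14.9]
tcp_rot: [-180.0, -0.1, -0.0]
ft_force: [0.3, -0.6, -3.4]
finger_gap: 58.3
t 13.25 [ 553.9 -291.7   14.9] [-1.8e+02 -1.0e-01 -0.0e+00] 58.3 row: [-0.04 -0.07  0.09] [-0.03 -0.11 -0.01]
```

```bash
python3 -m creep '0 0 0.15 0 0 0 5; 0 0 0.25 0 0 0 5; 0 0 0.25 0 0 0 5; 0 0 0.25 0 0 0 5' 60
```

```text
time: 13.65
tool_pos: [554.3, -292.0, 14.0]
tcp_rot: [180.0, -0.2, -0.0]
ft_force: [-4.3, 2.2, 8.6]
finger_gap: 58.1
```

```bash
python3 -m creep '0 0 0 0 0 0 8; 0 0 0 0 0 0 8; 0 0 0 0 0 0 8; 0 0 0 0 0 0 8; 0 0 -2 0 0 0 8.5; 0 0 -5 0 0 0 8.5; 0 0 -9 0 0 0 8.5; 0 0 -13 0 0 0 8.5; 0 0 -16 0 -0.2 0 8.5; -2.5 -4 -16 0 -0.2 0 8.5; -5 -8 -16 0 -0.2 0 8.5; -7.5 -12 -16 0 -0.2 0 8.5; -9.5 -16 -16 0 -0.2 0 8.5; -10.7 -18.8 -16 0 -0.2 0 8.5; -10.7 -18.8 -16 0 -0.2 0 8.5; -10.7 -18.8 -16 0 -0.2 0 8.5; -10.7 -18.8 -16 0 -0.2 0 8.5' 60
python3 - <<'E'
from h import *
row(446,-104,18)
cv2.imwrite("pics/w8.png",imaging.snapshot("wrist")[:,:,::-1])
cv2.imwrite("pics/t8.png",imaging.snapshot("top")[:,:,::-1])
E
```

```text
time: 15.35
tool_pos: [447.4, -104.7, 173.9]
tcp_rot: [180.0, 0.0, -0.0]
ft_force: [0.5, -0.6, 0.3]
finger_gap: 84.8
t 15.35 [ 447.4 -104.7  173.9] [180.   0.  -0.] 84.8 row: [-0.13 -0.08 15.59] [ 0.03  0.02 -0.03]
```

View pics/w8.png

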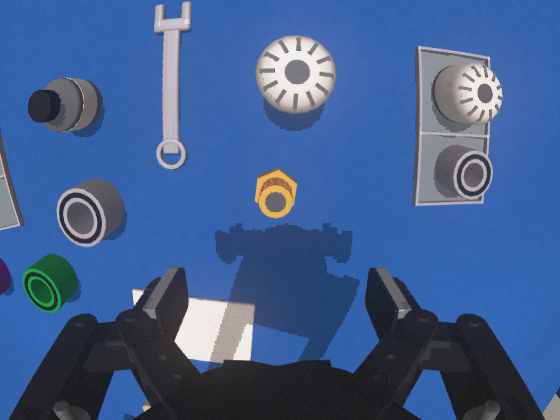

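View pics/t8.png

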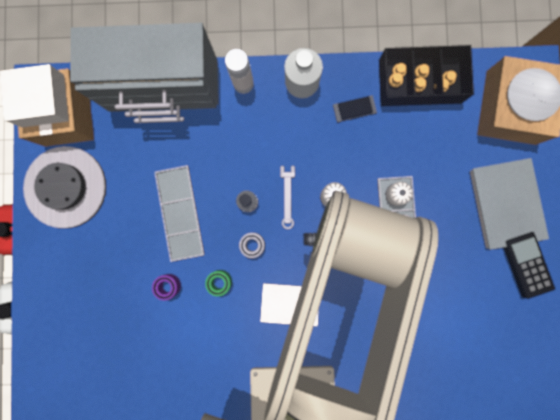

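Both tray2 parts stand upright. The union top is at (275,202). I'll measure it along with the short filter top (484,94), the wide bearing (78,216) and the tall filter (297,72).

```bash
python3 - <<'E'
from h import *
print("union",wplane((275,202),48),"sf",wplane((484,94),58),"wide",wplane((80,215),45),"tall",wplane((297,72),85))
for p in((417,205),(484,203),(418,132),(490,138),(417,46),(491,56)):print(p,wplane(p,9))
row(446,-104,18)
E
```

```text
union [ 448.2 -104.2   48. ] sf [ 553.5 -292.4   58. ] wide [435.1  92.4  45. ] tall [ 553.7 -119.9   85. ]
(417, 205) [ 434.1 -253.7    9. ]
(484, 203) [ 436.9 -343.3    9. ]
(418, 132) [ 510.4 -247.3    9. ]
(490, 138) [ 511.4 -340.1    9. ]
(417, 46) [ 598.1 -244.2    9. ]
(491, 56) [ 603.  -337.4    9. ]
t 15.45 [ 447.3 -104.9  173.7] [ 1.8e+02  0.0e+00 -1.0e-01] 85.1 row: [-0.11 -0.09 15.57] [ 0.01  0.05 -0.07]
```

```bash
python3 -m creep '0 -0.1 4 0 0 0 8.5; 0 -0.1 8 0 0 0 7; 0 -0.1 11.5 0 0 0 7; 0 -0.1 14 0 0 0 7; 0 -0.1 15.2 0 0 0 7; 0 -0.1 15.6 0 0 0 7; 0 -0.1 15.6 0 0 0 7; 0 -0.1 15.6 0 0 0 7; 0 -0.1 15.6 0 0 0 2; 0 -0.1 15.6 0 0 0 2; 0 -0.1 15.6 0 0 0 2; 0 -0.1 15.6 0 0 0 2; 0 -0.1 15.6 0 0 0 2; 0 -0.1 15.6 0 0 0 2; 0 -0.1 15.6 0 0 0 2; 0 -0.1 15.6 0 0 0 2; 0 -0.1 15.6 0 0 0 2' 60
python3 - <<'E'
from h import *
row(433,276,150)
cv2.imwrite("pics/w9.png",imaging.snapshot("wrist")[:,:,::-1])
E
```

```text
time: 17.15
tool_pos: [447.9, -104.1, 18.7]
tcp_rot: [180.0, -0.0, -0.1]
ft_force: [-0.4, 1.3, 5.8]
finger_gap: 28.7
t 17.15 [ 447.9 -104.1   18.7] [ 1.8e+02 -0.0e+00 -1.0e-01] 28.7 row: [ -1.53 -38.   -13.16] [ 0.04 -0.04 -0.07]
```

View pics/w9.png

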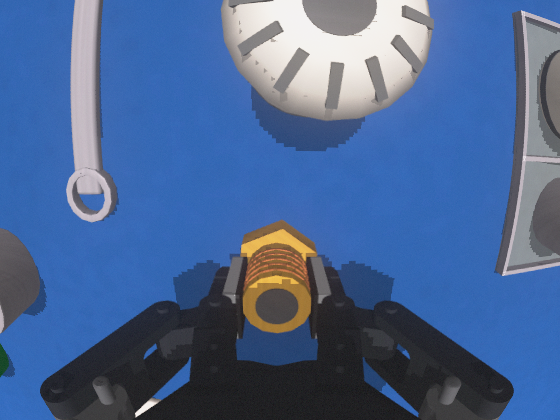

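```bash
python3 -m creep '0 0 -2 0 0 0 2; 0 0 -5 0 0 0 2; 0 0 -9 0 0 0 2; 0 0 -13 0 0 0 2; 0 -3 -13 0 0 0 2; 0 -7 -13 0 0 0 2; -0.5 -11 -13 0 0 0 2; -0.5 -15 -13 0 0 0 2; -1 -19 -13 0 0 0 2; -1 -23 -13 0 0 0 2; -1 -27 -13 0 0 0 2; -1.4 -31 -13 0 0 0 2; -1.4 -35 -13 0 0 0 2; -1.4 -38 -13 0 0 0 2; -1.4 -38 -13 0 0 0 2; -1.4 -38 -13 0 0 0 2; -1.4 -38 -13 0 0 0 2; -1.4 -38 -13 0 0 0 2' 60
python3 - <<'E'
from h import *
row(433,276,22)
cv2.imwrite("pics/w10.png",imaging.snapshot("wrist")[:,:,::-1])
E
```

```text
time: 19.0
tool_pos: [434.3, 275.0, 148.3]
tcp_rot: [179.9, -0.0, -0.1]
ft_force: [-0.4, -0.2, -1.5]
finger_gap: 28.4
t 19.0 [434.3 275.  148.3] [ 1.799e+02 -0.000e+00 -1.000e-01] 28.4 row: [-0.14 -0.11 12.63] [ 0.06 -0.03 -0.13]
```

View pics/w10.png

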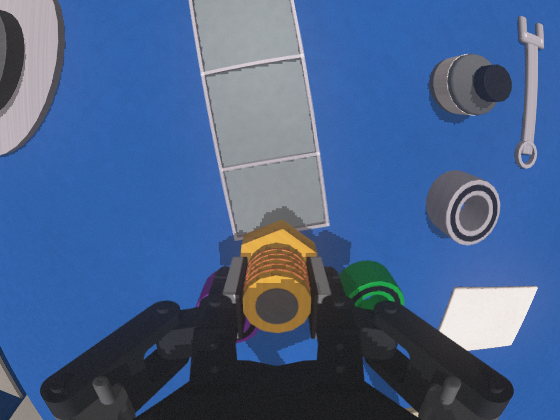

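```bash
python3 - <<'E'
from h import *
for p in((236,236),(327,225),(222,168),(319,154),(204,74),(303,56)):print(p,wplane(p,9))
print("part",wplane((276.5,306),148.5-19+48), "wide",wplane((474,214),45))
E
```

```text
(236, 236) [398.5 312.5   9. ]
(327, 225) [409.2 227.2   9. ]
(222, 168) [463.3 322.6   9. ]
(319, 154) [475.5 236.9   9. ]
(204, 74) [547.3 336.6   9. ]
(303, 56) [561.4 251.4   9. ]
part [434.8 274.5 177.5] wide [431.1  93.6  45. ]
```

```bash
python3 -m creep '0.1 0 4 0 0 0 2; 0.1 0 8 0 0 0 2; 0.1 0 10.5 0 0 0 2; 0.1 0 11.7 0 0 0 2; 0.1 0 12.3 0 0 0 2; 0.1 0 12.5 0 0 0 2; 0.1 0 12.6 0 0 0 2; 0.1 0 12.7 0 0 0 2; 0.1 0 12.8 0 0 0 2; 0.1 0 12.8 0 0 0 2' 60
```

```text
time: 20.05
tool_pos: [436.5, 275.4, 21.7]
tcp_rot: [-180.0, -0.2, -0.1]
ft_force: [0.6, -1.3, 3.9]
finger_gap: 28.5
```

```bash
python3 -m creep '0 0 0 0 0 0 6; 0 0 0 0 0 0 6; 0 0 0 0 0 0 6; 0 0 0 0 0 0 6; 0 0 -2 0 0 0 6; 0 0 -5 0 0 0 6; 0 0 -9 0 0 0 8.5; 0 0 -13 0 0 0 8.5; 0 0 -15 0 -0.2 0 8.5; -0.6 4 -15 0 -0.2 0 8.5; -0.6 8 -15 0 -0.2 0 8.5; -0.6 12 -15 0 -0.2 0 8.5; -0.6 16 -15 0 -0.2 0 8.5; -0.6 18.2 -15 0 -0.2 0 8.5; -0.6 18.2 -15 0 -0.2 0 8.5; -0.6 18.2 -15 0 -0.2 0 8.5; -0.6 18.2 -15 0 -0.2 0 8.5; -0.6 18.2 -15 0 -0.2 0 8.5' 60
python3 - <<'E'
from h import *
row(430,93,8)
cv2.imwrite("pics/w11.png",imaging.snapshot("wrist")[:,:,::-1])
E
```

```text
time: 21.85
tool_pos: [429.6, 94.3, 171.6]
tcp_rot: [-180.0, 0.1, -0.1]
ft_force: [-0.0, -0.0, -0.3]
finger_gap: 85.0
t 21.85 [429.6  94.3 171.6] [-1.8e+02  1.0e-01 -1.0e-01] 85.0 row: [ 0.06  0.14 16.36] [-0.01  0.06 -0.06]
```

View pics/w11.png

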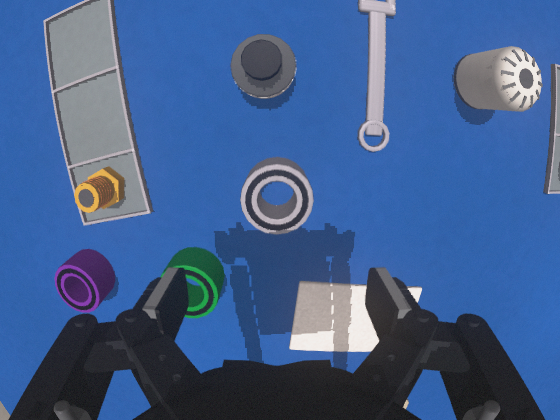

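The union stands in its small compartment, and the steel bearing top is at (277,201), directly under the gripper. The green ring is farther back at (193,283).

```bash
python3 - <<'E'
from h import *
print("wide",wplane((277,200.5),45),"union",wplane((87,198),51),"flask",wplane((262,60),76))
for p in((86,223),(151,212),(68,167),(133,151)):print(wplane(p,9))
row(430,93,8)
E
```

```text
wide [431.6  93.3  45. ] union [437.1 273.8  51. ] flask [545.7 104.   76. ]
[396.5 309.7   9. ]
[409.6 224.3   9. ]
[461.6 323.4   9. ]
[474.1 238.    9. ]
t 21.9 [429.6  94.3 171.6] [-1.8e+02  1.0e-01 -1.0e-01] 85.0 row: [ 0.06  0.13 16.36] [-0.01  0.06 -0.06]
```

```bash
python3 -m creep '0.1 0.1 4 0 0 0 8.5; 0.1 0.1 8 0 0 0 8.5; 0.1 0.1 11.5 0 0 0 8.5; 0.1 0.1 14 0 0 0 8.5; 0.1 0.1 15.5 0 0 0 8.5; 0.1 0.1 16.2 0 0 0 8.5; 0.1 0.1 16.3 0 0 0 8.5; 0.1 0.1 16.3 0 0 0 8.5; 0.1 0.1 16.3 0 0 0 5; 0.1 0.1 16.3 0 0 0 5; 0.1 0.1 16.3 0 0 0 5; 0.1 0.1 16.3 0 0 0 5; 0.1 0.1 16.3 0 0 0 5; 0.1 0.1 16.3 0 0 0 5; 0.1 0.1 16.3 0 0 0 5' 70
python3 - <<'E'
from h import *
row(510,288,140)
cv2.imwrite("pics/w12.png",imaging.snapshot("wrist")[:,:,::-1])
E
```

```text
time: 23.4
tool_pos: [431.7, 93.7, 10.5]
tcp_rot: [-180.0, -0.1, -0.1]
ft_force: [-3.6, 0.9, 10.5]
finger_gap: 63.1
t 23.4 [431.7  93.7  10.5] [-1.8e+02 -1.0e-01 -1.0e-01] 63.1 row: [  7.83 -19.45 -12.93] [-0.04 -0.07 -0.06]
```

View pics/w12.png

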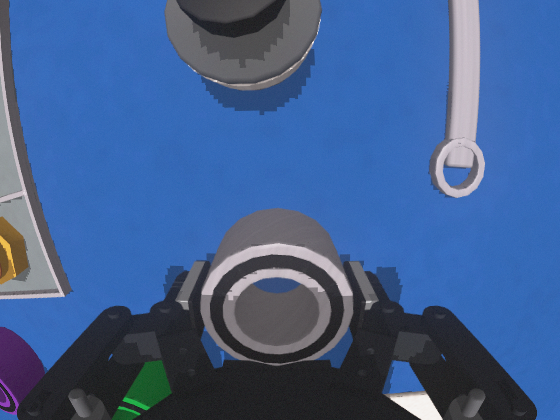

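```bash
python3 -m creep '0 0 -1.5 0 0 0 5; 0 0 -4 0 0 0 5; 0 0 -8 0 0 0 5; 0 0 -12 0 0 0 5; 0 0 -13 0 0 0 5; 1.6 -4 -13 0 0 0 5; 3.2 -8 -13 0 0 0 5; 4.8 -12 -13 0 0 0 5; 6.4 -16 -13 0 0 0 5; 7.9 -19.5 -13 0 0 0 5; 7.9 -19.5 -13 0 0 0 5; 7.9 -19.5 -13 0 0 0 5; 7.9 -19.5 -13 0 0 0 5; 7.9 -19.5 -13 0 0 0 5' 70
python3 - <<'E'
from h import *
row(510,288,14)
cv2.imwrite("pics/w13.png",imaging.snapshot("wrist")[:,:,::-1])
E
```

```text
time: 24.85
tool_pos: [510.3, 287.4, 140.3]
tcp_rot: [-180.0, -0.0, -0.1]
ft_force: [-0.1, -0.5, -5.9]
finger_gap: 63.1
t 24.85 [510.3 287.4 140.3] [-1.8e+02 -0.0e+00 -1.0e-01] 63.1 row: [-0.04 -0.06 12.63] [-0.01 -0.03 -0.11]
```

View pics/w13.png

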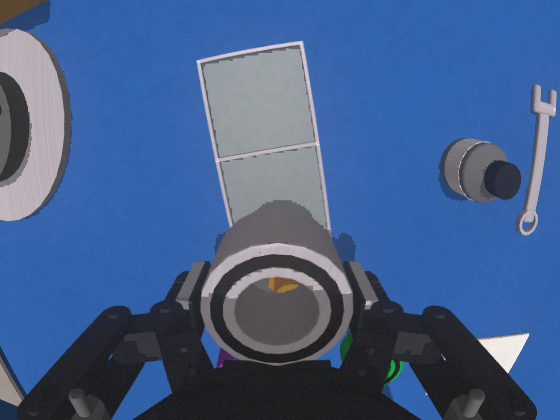

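```bash
python3 - <<'E'
from h import *
for p in((198,61),(302,43),(217,159),(319,144)):print(p,wplane(p,9))
print("part",wplane((277,306),140.3-10.5+45))
E
```

```text
(198, 61) [634.2 352.8   9. ]
(302, 43) [647.6 265.6   9. ]
(217, 159) [548.7 338.1   9. ]
(319, 144) [561.3 250.8   9. ]
part [514.3 286.8 174.8]
```

```bash
python3 -m creep '-0.2 -0.1 4 0 0 0 5; -0.2 -0.1 8 0 0 0 5; -0.2 -0.1 10.5 0 0 0 5; -0.2 -0.1 11.7 0 0 0 5; -0.2 -0.1 12.3 0 0 0 5; -0.2 -0.1 12.5 0 0 0 5; -0.2 -0.1 12.6 0 0 0 5; -0.2 -0.1 12.7 0 0 0 5; -0.2 -0.1 12.8 0 0 0 5; -0.2 -0.1 12.8 0 0 0 5' 70
```

```text
time: 25.9
tool_pos: [509.5, 289.0, 13.7]
tcp_rot: [-179.9, -0.2, -0.1]
ft_force: [0.9, 0.5, -1.7]
finger_gap: 63.1
```

```bash
python3 -m creep '0 0 0.1 0 0 0 5; 0 0 0.1 0 0 0 5; 0 0 0.1 0 0 0 8.2; 0 0 0.1 0 0 0 8.2; 0 0 0.1 0 0 0 8.2; 0 0 0.1 0 0 0 8.2; 0 0 -2 0 0 0 8.5; 0 0 -5 0 0 0 8.5; 0 0 -9 0 0 0 8.5; 0 0 -14 0 0 0 8.5; 0 0 -18 0 -0.2 0 8.5; 0 0 -18 0 -0.2 0 8.5; 0 0 -18 0 -0.2 0 8.5' 60
python3 - <<'E'
from h import *
row(552,-119.5,190)
cv2.imwrite("pics/w14.png",imaging.snapshot("wrist")[:,:,::-1])
E
```

```text
time: 27.2
tool_pos: [510.0, 289.2, 195.4]
tcp_rot: [-179.8, -0.2, -0.1]
ft_force: [-0.0, -0.2, -0.6]
finger_gap: 84.9
t 27.2 [510.  289.2 195.4] [-1.798e+02 -2.000e-01 -1.000e-01] 84.9 row: [ 4.28 40.87  0.43] [-0.16 -0.16 -0.11]
```

View pics/w14.png

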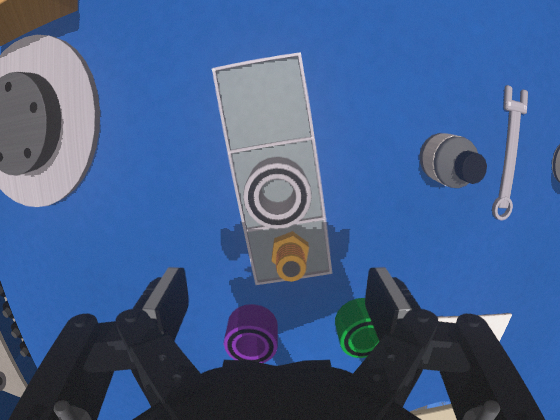

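```bash
python3 - <<'E'
from h import *
P={}
for n,p in(("fl",(214,69)),("fr",(300,54)),("d2l",(230,152)),("d2r",(313,138)),("nl",(256,284)),("nr",(331,273))):P[n]=wplane(p,9)[:2];print(n,P[n])
a=(P["nl"]+P["nr"])/2;b=(P["fl"]+P["fr"])/2;c=(a+b)/2;u=(b-a)/np.linalg.norm(b-a);v=np.array([-u[1],u[0]])
print(c,np.linalg.norm(b-a),np.degrees(np.arctan2(u[1],u[0])))
for n,p,z in(("wide",(277,195),48),("union",(291,268),51)):
  w=wplane(p,z)[:2];print(n,w,"tray",((w-c)@u).round(1),((w-c)@v).round(1))
print("tallcomp",c+77*u)
row(552,-119.5,190)
E
```

```text
fl [631.6 350.3]
fr [645.4 264.9]
d2l [546.1 335.5]
d2r [560.1 251.5]
nl [394.1 312.3]
nr [408.  225.7]
[519.775 288.3  ] 240.5669605328213 9.233265606854008
wide [510.9 287.8] tray -8.8 0.9
union [437.3 274.1] tray -83.7 -0.8
tallcomp [595.77733199 300.65498006]
t 27.25 [508.9 288.7 193.3] [-1.799e+02  0.000e+00 -1.000e-01] 84.5 row: [ 4.39 40.82  0.28] [-0.08  0.03 -0.11]
```

Wide bearing and union are both well placed, 1–4 mm from their compartment centres. Now the tall filter.

```bash
python3 -m creep '0.4 4 0 0 0 0 8.5; 4.3 40.9 0 0 0 0 8.5; 4.3 40.9 0 0 0 0 8.5; 4.3 40.9 0 0 0 0 8.5; 4.3 40.9 0 0 0 0 8.5; 4.3 40.9 0 0 0 0 8.5; 4.3 40.9 0 0 0 0 8.5; 4.3 40.9 0 0 0 0 8.5; 4.3 40.9 0 0 0 0 8.5; 4.3 40.9 0 0 0 0 8.5; 4.3 40.9 0 0 0 0 8.5; 4.3 40.9 0 0 0 0 8.5; 4.3 40.9 0 0 0 0 8.5; 4.3 40.9 0 0 0 0 8.5' 60
python3 - <<'E'
from h import *
row(552,-119.5,25)
cv2.imwrite("pics/w15.png",imaging.snapshot("wrist")[:,:,::-1])
E
```

```text
time: 28.65
tool_pos: [551.1, -119.2, 192.7]
tcp_rot: [-179.9, 0.0, -0.0]
ft_force: [-0.1, -0.1, 0.4]
finger_gap: 85.1
t 28.65 [ 551.1 -119.2  192.7] [-179.9    0.    -0. ] 85.1 row: [ 0.09  0.05 16.77] [-0.08  0.03 -0.02]
```

View pics/w15.png

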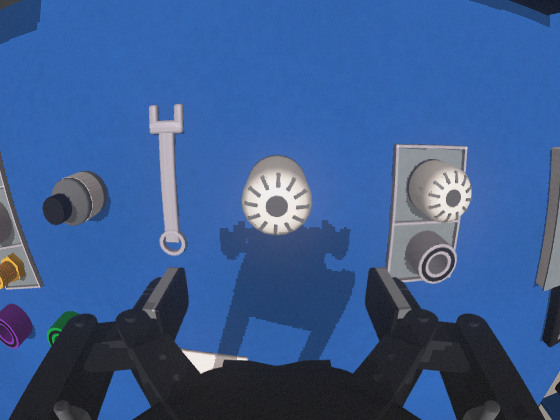

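The tall filter top is at (276,205), centred under the gripper. Descending.

```bash
python3 -m creep '0.1 0 4 0 0 0 8.5; 0.1 0 8 0 0 0 8.5; 0.1 0 11.5 0 0 0 8.5; 0.1 0 14 0 0 0 8.5; 0.1 0 15.7 0 0 0 8.5; 0.1 0 16.6 0 0 0 8.5; 0.1 0 16.8 0 0 0 8.5; 0.1 0 16.8 0 0 0 8.5; 0.1 0 16.8 0 0 0 5; 0.1 0 16.8 0 0 0 5; 0.1 0 16.8 0 0 0 5; 0.1 0 16.8 0 0 0 5; 0.1 0 16.8 0 0 0 5; 0.1 0 16.8 0 0 0 5; 0.1 0 16.8 0 0 0 5' 70
python3 - <<'E'
from h import *
row(595,301,180)
cv2.imwrite("pics/w16.png",imaging.snapshot("wrist")[:,:,::-1])
E
```

```text
time: 30.2
tool_pos: [553.5, -119.4, 26.6]
tcp_rot: [-180.0, -0.1, -0.0]
ft_force: [-1.2, 0.7, 6.6]
finger_gap: 58.8
t 30.2 [ 553.5 -119.4   26.6] [-1.8e+02 -1.0e-01 -0.0e+00] 58.8 row: [  4.17 -42.05 -15.3 ] [-0.04 -0.14 -0.03]
```

View pics/w16.png

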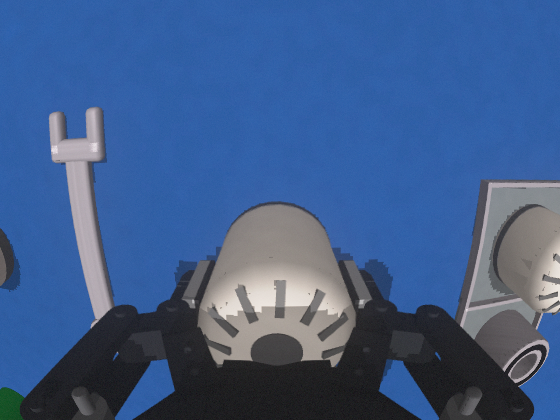

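```bash
python3 -m creep '0 0 -1.5 0 0 0 5; 0 0 -4 0 0 0 5; 0 0 -8 0 0 0 5; 0 0 -12 0 0 0 5; 0 0 -13.5 0 0 0 5; 0.5 -4 -13.5 0 0 0 5; 1 -8 -13.5 0 0 0 5; 1.4 -12 -13.5 0 0 0 5; 1.8 -16 -13.5 0 0 0 5; 2.2 -20 -13.5 0 0 0 5; 2.6 -24 -13.5 0 0 0 5; 3 -28 -13.5 0 0 0 5; 3.4 -32 -13.5 0 0 0 5; 3.8 -36 -13.5 0 0 0 5; 4.1 -40 -13.5 0 0 0 5; 4.1 -42 -13.5 0 0 0 5; 4.1 -42 -13.5 0 0 0 5; 4.1 -42 -13.5 0 0 0 5; 4.1 -42 -13.5 0 0 0 5' 70
python3 - <<'E'
from h import *
row(595,301,29.6)
cv2.imwrite("pics/w17.png",imaging.snapshot("wrist")[:,:,::-1])
E
```

```text
time: 32.15
tool_pos: [594.2, 299.1, 161.4]
tcp_rot: [180.0, -0.1, -0.1]
ft_force: [-0.6, -0.7, -4.6]
finger_gap: 58.3
t 32.15 [594.2 299.1 161.4] [ 1.8e+02 -1.0e-01 -1.0e-01] 58.3 row: [ 0.06 -0.2  13.18] [ 0.02 -0.08 -0.08]
```

View pics/w17.png

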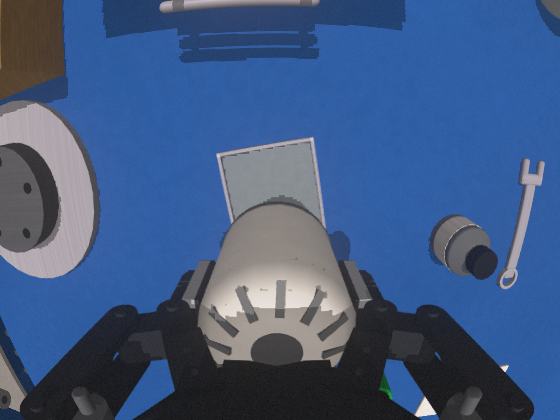

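```bash
python3 -m creep '0.05 -0.15 4 0 0 0 5; 0.05 -0.15 8 0 0 0 5; 0.05 -0.15 11 0 0 0 5; 0.05 -0.15 12.2 0 0 0 5; 0.05 -0.15 12.8 0 0 0 5; 0.05 -0.15 13 0 0 0 5; 0.05 -0.15 13.1 0 0 0 5; 0.05 -0.15 13.2 0 0 0 5; 0.05 -0.15 13.3 0 0 0 5; 0.05 -0.15 13.3 0 0 0 5' 70
```

```text
time: 33.2
tool_pos: [595.9, 300.8, 29.7]
tcp_rot: [-180.0, -0.2, -0.1]
ft_force: [1.1, 0.2, -1.4]
finger_gap: 58.4
```

```bash
python3 -m creep '0 0 0.1 0 0 0 5; 0 0 0.1 0 0 0 5; 0 0 0.1 0 0 0 8.2; 0 0 0.1 0 0 0 8.2; 0 0 0.1 0 0 0 8.2; 0 0 0.1 0 0 0 8.2; 0 0 -2 0 0 0 8.5; 0 0 -5 0 0 0 8.5; 0 0 -9 0 0 0 8.5; 0 0 -14 0 0 0 8.5; -3 0 -18 0 0 0 8.5; -8 0 -20 0 0 0 8.5; -12 0 -20 0 0 0 8.5; -12 0 -20 0 0 0 8.5; -12 0 -20 0 0 0 8.5; -12 0 -20 0 0 0 8.5' 60
python3 - <<'E'
from h import *
s=r.sense();print(s["tool_pos"],s["ft_force"].round(1))
for n in("wrist","top","side"): cv2.imwrite(f"pics/f_{n}.png",imaging.snapshot(n)[:,:,::-1])
E
```

```text
time: 34.8
tool_pos: [475.9, 301.0, 229.6]
tcp_rot: [-179.9, -0.3, -0.1]
ft_force: [-0.1, 0.2, -0.2]
finger_gap: 85.5
[475.94710006 300.97214813 229.60014271] [-0.1  0.2 -0.2]
```

View pics/f_wrist.png

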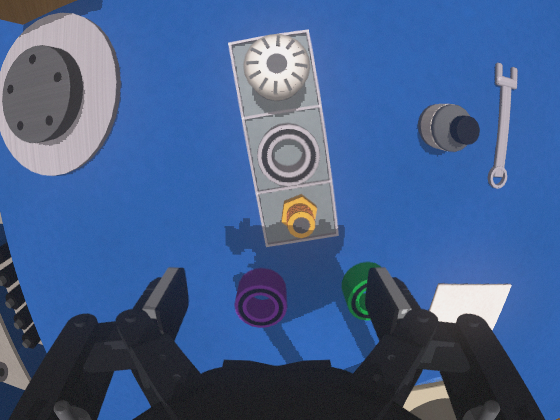

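View pics/f_side.png

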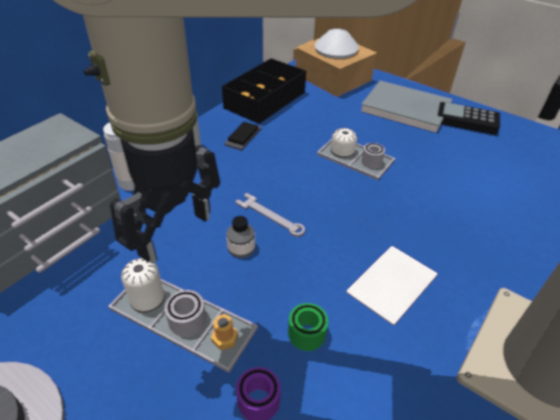

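View pics/f_top.png

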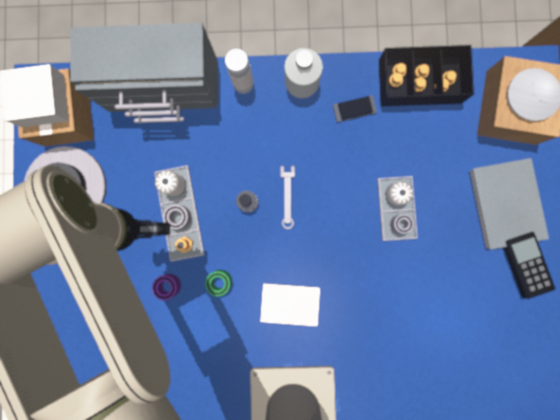

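All five parts stand in their compartments and the flask hasn't moved, at top view (247,202). Last numeric check of every part in its tray frame.

```bash
python3 - <<'E'
from h import *
P={n:wplane(p,9)[:2] for n,p in(("fl",(229,45)),("fr",(308,31)),("nl",(268,246)),("nr",(338,235)))}
a=(P["nl"]+P["nr"])/2;b=(P["fl"]+P["fr"])/2;c=(a+b)/2;u=(b-a)/np.linalg.norm(b-a);v=np.array([-u[1],u[0]])
print(c,np.linalg.norm(b-a))
for n,p,z in(("tall",(277,64),88),("wide",(289,154.5),48),("union",(301,224),51)):
  w=wplane(p,z)[:2];print(n,w,((w-c)@u).round(1),((w-c)@v).round(1))
im=cv2.imread("pics/f_top.png");cv2.imwrite("pics/fc.png",cv2.resize(im[160:255,365:430],None,fx=6,fy=6,interpolation=cv2.INTER_CUBIC))
E
```

```text
[520.7   288.425] 240.73967786802407
tall [596.4 299.5] 76.5 -1.8
wide [511.4 287.6] -9.3 0.8
union [438.6 274.5] -83.3 0.1
```

View pics/fc.png

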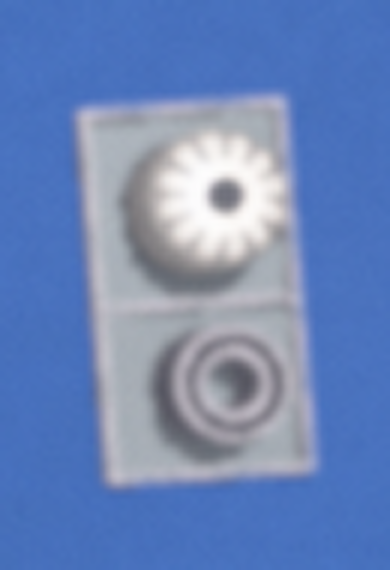

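```bash
python3 - <<'E'
from h import *
f=lambda p:np.array(p)/6+[364.6,159.6]
c=np.array([plane("top",f(p),9)[:2] for p in((82,112),(287,98),(314,466),(110,480))]).mean(0)
y=np.radians(2);u=np.array([np.cos(y),np.sin(y)]);v=np.array([-u[1],u[0]]);print(c)
for n,p,z in(("narrow",(230,382),45),("short",(225,195),58)):
  w=plane("top",f(p),z)[:2];print(n,w,((w-c)@u).round(1),((w-c)@v).round(1))
r.hand_in()
E
```

```text
[ 515.22973619 -293.3483075 ]
narrow [ 473.11389134 -294.73959688] -42.1 0.1
short [ 551.7739866  -292.25143373] 36.6 -0.2
the job is handed in; nothing more can be done
```

All five parts are in their own compartments, standing upright and released, and the job was handed in shortly after 35 s of the 141 s allowed. I picked each part up from its ±y sides, lowered it until the wrist force showed it touching the tray floor, then opened the fingers. `hand_in` gives no verdict, so the figures below come from my own camera measurements.

| Part | Tray | Measured centre along, across (mm) | Target (mm) | Tolerance along, across (mm) |
|---|---|---|---|---|
| Tall filter | three-compartment | 76.5, -1.8 | 77, 0 | 14, 14 |
| Wide bearing | three-compartment | -9.3, 0.8 | -10, 0 | 12, 12 |
| Union | three-compartment | -83.3, 0.1 | -87, 0 | 14, 25 |
| Narrow bearing | two-compartment | -42.1, 0.1 | -43.5, 0 | 13, 19 |
| Short filter | two-compartment | 36.6, -0.2 | 37.5, 0 | 14, 14 |

- **Flask:** it stayed in the same place in the top and side views, and the gripper was clear of everything at hand-in. I checked its position only by eye in those last pictures, not by measurement.
- **Camera disagreement:** the cameras usually agreed on positions to about 2–5 mm. One wrist reading of the wide bearing near the image edge was about 7 mm off. I did not use it alone, and everything is still well within tolerance.

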